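# Read a test cassette, then hold its code up to the camera

### The job

Take the large two-window test cassette off the rack, leaving the two small ones where they are, push it window end first and windows up into the reader's slot against the sprung plunger, and keep it pressed fully home against the stop for two seconds while it is read. Then draw it out and log it: hold it in the air in front of the code camera with the label on its underside squarely facing the lens, centred, about 12 cm from the glass, its long side along the camera's fore-and-aft direction; do not touch the camera. Finish while holding it there, still and in the gripper.

Things in the scene. Friction and masses are not known exactly. Their poses are not given: they have to be found in the camera images.
- rack: Fixed dark steel rack, 65 x 162 mm. Origin on the bench under the middle lane; x runs along its 3 lanes, away from the robot; lane centres at y = -52, 0, 52 mm. Cassettes lie at z = 20 mm on two 10 mm cross rails at x = -8 and 34 mm, between upstands 6 mm high. Behind x = -14 mm they overhang freely: room for fingers.
- test_cassette: The cassette to read: white plastic, 96 x 26 x 8 mm, the largest of three, two result windows side by side, 20 to 35 g. Origin at the centre of its underside; +x = front (window end, away from the robot at the start; thumb ridges at the rear), z out of the window face. Starts flat in any lane, centred along the rack. Grip it across its width at about x = -30 mm, so the front stays free.
- front_edge (a point): Middle of the test cassette's lower front edge, (48, 0, 0) mm in its frame.
- code (a point): Centre of the square 22 mm code label on the test cassette's underside, (30, 0, 0) mm in its frame; the label faces along the cassette's -z.
- strip_cassette_1: Small white cassette, 70 x 20 x 6 mm, one window, in another lane of the rack. Stays there.
- strip_cassette_2: Second small white cassette, the same, in the remaining lane. Stays there.
- reader: Fixed reader, white on a grey base, 139 deep x 104 wide x 63 mm high, dark display on a sloping panel. Origin on the bench under its middle; x points into the slot, away from the robot. Level slot 29 mm wide, 11.5 mm high, floor at z = 22 mm, flared to 37 mm at the mouth (x = -62 mm), hard stop at x = -22 mm: 56 mm of the cassette stay outside when it is home.
- slot_mouth (a point): Middle of the slot floor at its mouth, (-62, 0, 22) mm in the reader's frame; axes as the reader's.
- slot_stop (a point): Middle of the slot floor at the hard stop, (-22, 0, 22) mm in the reader's frame; the cassette's front edge comes here when fully home.
- plunger (a joint): Sprung steel plunger standing 10 mm out of the stop into the slot. 0 = fully out, 0.010 m = flush, cassette against the stop. It takes 3 N to start, 8 N at flush; beyond that the stop is hard. It pushes the cassette back when not held.
- code_camera: Fixed foot and yoke of the small code camera: round grey foot 92 mm across, dark yoke 77 mm high, about 100 mm with the head. Origin on the bench under its centre; x points away from the robot.
- camera_tilt (a joint): Tilt of the camera head, rad: 0 = looking straight up, positive = leaning to look back toward the robot (the foot's -x). Stiff, stays as set; 0.15 to 0.55.
- lens (a point): Centre of the lens glass on the black camera head, 33 mm from the tilt pivot, which is 64 mm above the bench. Frame tilts with the head: z is the viewing direction out of the lens, y the hinge line, x fore and aft (away from the robot and, when tilted, rising).

How it is judged:
By the outcome, as a careful person would: the job done as asked, in the order asked, and still so for the second after the job is handed in, while the arm keeps its last pose, push and grip.
It also fails if it takes over 58 s, if anything falls off the work surface, if the arm or the gripper's body presses on something with over 40 N, if the wrist force passes 120 N, or if a joint passes its speed limit or range.

### The arm

A 6-joint arm with a two-finger parallel gripper is mounted at the origin on a cart in front of the work surface, level with it; the furniture and walls round the work are solid. World frame = base frame: x ahead of the robot, y to its left, z up, the work surface at z = 0. Lengths are in mm, angles in rad, forces in N, time in s.
With the tool pointing down it reaches from about 325 to 925 mm from the base axis. Payload 3.1 kg.
Tool frame: the origin (TCP) lies between the finger pads; the fingertips stand 17 mm ahead of it and the grasp point (between the pads) lies 2 mm behind it (r.nose_length is the distance from the TCP to the fingertips, in mm); z points along the fingers, y is the line along which they close (so a half turn about z gives the same grasp; the last joint's range is limited). The gripper opens to 85 mm and grips with 20 to 120 N. Pads are 22 mm wide; open, the fingers measure 114 mm over their backs; the gripper's body (76 mm by 85 mm) begins 54 mm behind the grasp point. The pads swing forward as they close: fully open they stand 13 mm farther back than shut.
Start: joints at [-1.445, 0.217, 1.613, -0, 1.311, -0.112], TCP at [147.249, -607.418, 248.3] pointing down, gripper open.
Joint ranges: [-2.75, 2.75], [-0.78, 2.1], [0.31, 2.55], [-1.13, 4.27], [0.13, 2.63], [-2.58, 2.58]. Speed limits (rad/s): [2.79, 2.79, 3.14, 3.14, 3.14, 3.14].

### API

Orientations are given as a unit quaternion [w, x, y, z].
In Python, from plant import r gives the robot as it stands.
- The arm moves only by the shell command python3 steer.py 'ROWS' [OPENING] [FORCE]. ROWS is a JSON list of rows, 1 to 20 of them, each of 4 numbers: dx, dy, dz in mm, then a turn about the tool's z in rad; each row shifts and turns the commanded pose from where the row before left it, along the tool's axes as they then stand; what a row does not reach is not made up. A row lasts 1/8 s, in which the tool goes at most 62.5 mm and 0.188 rad, less where a joint would pass 70% of its speed; a pose out of reach is approached as far as the arm can. OPENING is the finger opening in mm, set as the command begins (- or left out keeps the last). The fingers move at their own pace and stop on an object; FORCE is the grip in N (left out, the last holds). Time passes only in rows, so rows that do not move let the fingers close. It prints the time, the measured TCP pose, the force, the opening and the grip force at its end.
- r.read_state(): the state, without advancing time (a new reading comes with each control period).
- r.read_camera(name): name is "scene" or "top" or "wrist"; returns the picture (480x640x3 uint8, blue, green, red); there is no depth.
- r.get_calibration(name): a dict with "fx", "fy", "cx", "cy" (pixels), "rvec" (rotation vector, rad) and "tvec" (3), from world to camera coordinates, as OpenCV has them. Camera axes: x right, y down, z forward; pixel columns grow to the right and rows downward; lengths in mm; the calibration is good to about 2 mm. A picture is of the moment at which its call begins: read the wrist's pose just before it. get_calibration takes no time and is no camera call; for the wrist camera it gives the pose at the moment of the call.
- r.close_job(): hands the job in; it is judged then, once.
The state is a dict: "t": time; "joint_pos": joint angles; "joint_vel": joint speeds; "effort": joint torques, N m; "position": TCP position; "orientation": TCP orientation; "wrist_force": force on the tool from outside, world axes, zero at the start; "wrist_torque": the same for the moment, N m; "gripper_width": finger opening in mm; "grasp_force": force on a finger pad.
Only numpy, scipy, OpenCV 4.12 (cv2) and the standard library are available. Lean on these libraries where they do the work, as an engineer would, in place of code of your own. Each camera call takes 0.05 s, during which the arm holds its last target. There are 200 camera calls.

## Working session

There is one attempt and no reset: what is moved stays moved. The work goes in short steps, Python scripts to look and compute and a shell command to move; the robot and the scene stay as the last step left them, time stands still between calls to the robot, and variables do not carry over. Pictures are saved under pics/ and viewed, at most 10 in all, crops included, and the job is handed in when it is done.

```bash
ls; mkdir -p pics; python3 - <<'E'
from plant import r
import cv2,numpy as np
a=r.read_camera("scene");b=r.read_camera("top")
cv2.imwrite("pics/scene.png",a);cv2.imwrite("pics/top.png",b)
for n in("scene","top"):
    c=r.get_calibration(n);R=cv2.Rodrigues(np.array(c["rvec"],float))[0];print(n,c,"pos",-R.T@np.array(c["tvec"]).ravel())
print(r.read_state())
E
```

```text
pics
plant.py
steer.py
scene {'fx': 461.1323843254765, 'fy': 461.1323843254765, 'cx': 312.5186983303572, 'cy': 238.08951892665397, 'rvec': array([ 0.63459772, -2.77708963,  0.94270255]), 'tvec': array([400.82397697, 455.22952764, 618.64839813])} pos [356.13621991 188.13557411 767.0668957 ]
top {'fx': 437.4869469842022, 'fy': 437.4869469842022, 'cx': 326.0343397876322, 'cy': 245.7028724893144, 'rvec': array([ 2.00959298, -2.21549566,  0.23732682]), 'tvec': array([-229.208433  ,  647.92559598,  809.82004485])} pos [ 438.67039311 -271.73263922  928.37613483]
{'t': 0.1, 'joint_pos': array([-1.44519384e+00,  2.17696845e-01,  1.61481032e+00,  1.86130657e-05,
        1.31133048e+00, -1.12229436e-01]), 'joint_vel': array([ 0.00165031, -0.00106645, -0.0042003 ,  0.00026769, -0.00107594,
       -0.00100513]), 'effort': array([-7.72108669e-04, -3.98073041e+01, -3.04969847e+01, -1.51493091e-04,
        4.20747223e-03, -1.81470728e-05]), 'position': array([ 147.16542347, -606.68494645,  247.06844462]), 'orientation': array([-1.12252977e-03,  9.92937484e-01,  1.18633438e-01,  1.48659697e-06]), 'wrist_force': array([-0.19637069,  0.28227822,  1.18798722]), 'wrist_torque': array([5.67960748e-02, 7.32336030e-06, 3.07714924e-02]), 'grasp_force': 0.0, 'gripper_width': 85.37302386637072}
```
View pics/scene.png

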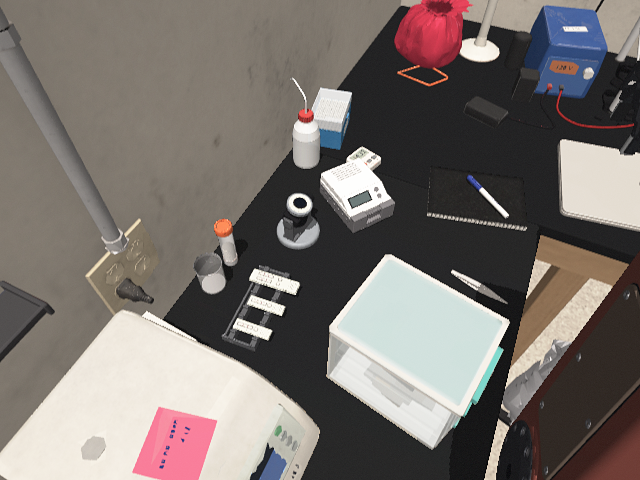

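View pics/top.png

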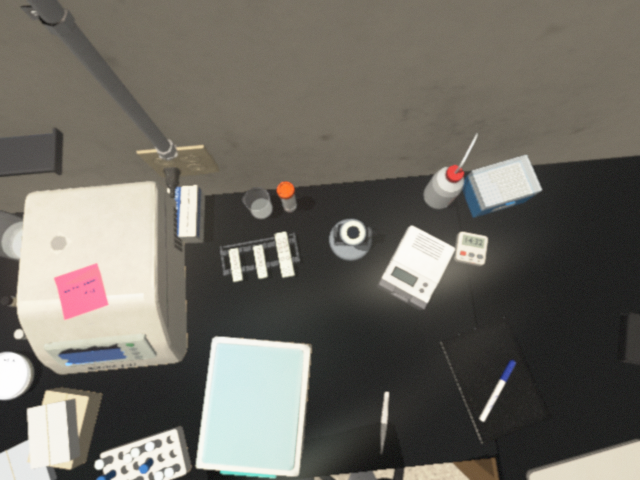

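The large cassette is in the right-hand lane in the top view (about 287,255). The camera head is at (352,233) and the reader at (417,265), with its slot end at the lower left. Next I'll take close crops and contours.

```bash
cat > h.py <<'E'
import cv2,numpy as np
from plant import r
def ray(n,uv,c=None):
    c=c or r.get_calibration(n);R=cv2.Rodrigues(np.array(c["rvec"],float))[0];t=np.array(c["tvec"],float).ravel()
    d=R.T@np.array([(uv[0]-c["cx"])/c["fx"],(uv[1]-c["cy"])/c["fy"],1.]);return -R.T@t,d/np.linalg.norm(d)
def onz(n,uv,z,c=None):
    o,d=ray(n,uv,c);return o+d*(z-o[2])/d[2]
def proj(n,p,c=None):
    c=c or r.get_calibration(n);K=np.array([[c["fx"],0,c["cx"]],[0,c["fy"],c["cy"]],[0,0,1]])
    return cv2.projectPoints(np.float64(p).reshape(-1,1,3),np.float64(c["rvec"]),np.float64(c["tvec"]),K,None)[0].reshape(-1,2)
def tri(n1,u1,n2,u2,c1=None,c2=None):
    a,d=ray(n1,u1,c1);b,e=ray(n2,u2,c2);s=np.linalg.lstsq(np.c_[d,-e],b-a,rcond=None)[0]
    return (a+s[0]*d+b+s[1]*e)/2,np.linalg.norm(a+s[0]*d-b-s[1]*e)
E
python3 - <<'E'
from h import *
b=cv2.imread("pics/top.png");a=cv2.imread("pics/scene.png")
cv2.imwrite("pics/topc.png",cv2.resize(b[170:320,200:460],(780,450),interpolation=cv2.INTER_CUBIC))
cv2.imwrite("pics/scenec.png",cv2.resize(a[140:360,210:410],(545,600),interpolation=cv2.INTER_CUBIC))
for n,im,th in(("top",b,180),("scene",a,185)):
    m=(im.min(2)>th).astype(np.uint8)
    for c in cv2.findContours(m,0,2)[0]:
        if cv2.contourArea(c)<120 : continue
        q=cv2.minAreaRect(c);u=q[0]
        if not(200<u[0]<480 and 150<u[1]<340): continue
        P=np.array([onz(n,x,28)[:2] for x in cv2.boxPoints(q)])
        print(n,np.round(q[0]),np.round(q[1]),cv2.contourArea(c),"w",P.round().tolist(),"c",P.mean(0).round(1),"sides",np.linalg.norm(P[1]-P[0]).round(),np.linalg.norm(P[2]-P[1]).round())
E
```

```text
top [235. 264.] [32.  9.] 241.5 w [[643.0, -87.0], [644.0, -106.0], [577.0, -111.0], [577.0, -93.0]] c [610.4 -99. ] sides 19.0 67.0
top [260. 261.] [32.  9.] 238.5 w [[645.0, -138.0], [647.0, -157.0], [579.0, -163.0], [578.0, -145.0]] c [ 612.1 -150.9] sides 19.0 68.0
top [471. 248.] [30. 28.] 744.5 w [[578.0, -556.0], [635.0, -576.0], [618.0, -636.0], [560.0, -615.0]] c [ 597.8 -595.8] sides 61.0 62.0
top [284. 254.] [44. 12.] 445.0 w [[668.0, -185.0], [671.0, -209.0], [577.0, -219.0], [575.0, -195.0]] c [ 622.8 -201.8] sides 25.0 94.0
top [419. 263.] [52. 62.] 3067.0 w [[551.0, -399.0], [661.0, -475.0], [599.0, -564.0], [492.0, -486.0]] c [ 576.1 -480.8] sides 134.0 108.0
top [353. 232.] [23. 23.] 423.0 w [[659.0, -316.0], [692.0, -355.0], [652.0, -386.0], [620.0, -347.0]] c [ 655.6 -350.8] sides 51.0 50.0
top [446. 182.] [25. 18.] 243.0 w [[757.0, -534.0], [783.0, -566.0], [738.0, -598.0], [713.0, -567.0]] c [ 747.7 -566.1] sides 41.0 55.0
scene [252. 329.] [38. 11.] 350.0 w [[642.0, -83.0], [647.0, -103.0], [577.0, -110.0], [574.0, -90.0]] c [609.9 -96.6] sides 20.0 69.0
scene [266. 305.] [36. 10.] 309.0 w [[643.0, -135.0], [648.0, -156.0], [579.0, -162.0], [575.0, -142.0]] c [ 611.3 -148.5] sides 21.0 69.0
scene [210. 284.] [18. 16.] 205.0 w [[751.0, -142.0], [734.0, -167.0], [702.0, -142.0], [719.0, -118.0]] c [ 726.6 -142.2] sides 30.0 41.0
scene [274. 281.] [49. 13.] 535.0 w [[666.0, -181.0], [673.0, -209.0], [577.0, -218.0], [571.0, -191.0]] c [ 621.8 -199.5] sides 29.0 97.0
scene [301. 238.] [13. 34.] 174.0 w [[655.0, -297.0], [611.0, -353.0], [589.0, -328.0], [632.0, -274.0]] c [ 621.6 -312.8] sides 71.0 33.0
scene [299. 204.] [19. 24.] 342.5 w [[703.0, -408.0], [656.0, -431.0], [632.0, -382.0], [678.0, -360.0]] c [ 667.2 -395. ] sides 52.0 54.0
scene [360. 183.] [59. 63.] 2639.0 w [[668.0, -487.0], [605.0, -649.0], [481.0, -528.0], [546.0, -388.0]] c [ 575.1 -513.1] sides 173.0 173.0
```

View pics/topc.png

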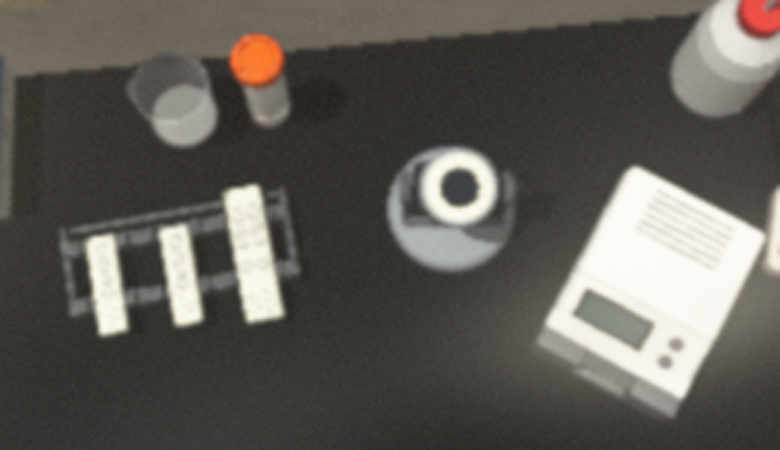

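View pics/scenec.png

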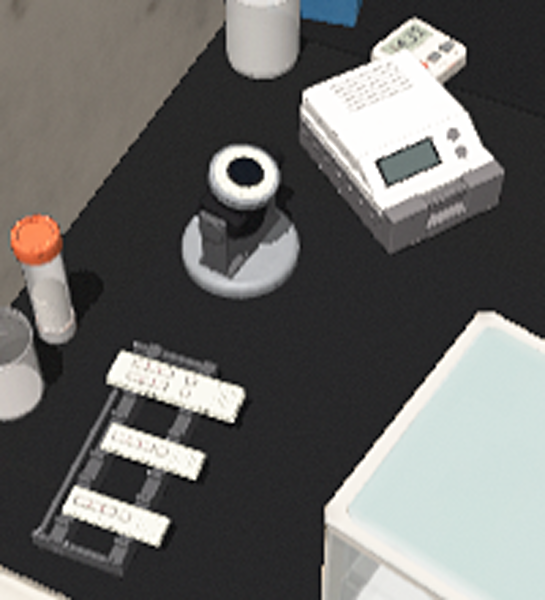

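Both crops agree. The large cassette is in the −y lane, its front pointing away from the robot. The lens dark disc is at crop (461,187) in the top view and (246,172) in the scene view. The reader's slot face is the lower-left end, at crop (607,375) in the top view. Next I'll triangulate the lens, the foot, the reader corners and the lidded box, which may be in the way.

```bash
python3 - <<'E'
from h import *
T=lambda x,y:(200+x/3,170+y/3); S=lambda x,y:(210+x/2.725,140+y/2.727)
for n,u,v in(("lens",T(461,187),S(246,172)),("lid nearR",(311,342),(391,256)),("lid nearrack",(215,337),(331,322)),("rd back L",T(635,168),S(302,97)),("rd back R",T(762,235),S(408,57)),("rd slot end L bottom",T(540,342),S(390,248)),("rd slot end R bottom",T(672,414),S(500,203))):
    p,e=tri("top",u,"scene",v);print(n,p.round(1),round(e,1))
print("foot top z10 from top",onz("top",T(452,208),8).round(),"scene",onz("scene",S(240,246),8).round())
b=cv2.imread("pics/top.png")
E
python3 steer.py '[[40,0,0,0]]'
python3 - <<'E'
from h import *
s=r.read_state();print(s["position"],s["orientation"],s["joint_pos"])
c=r.get_calibration("wrist");print(c,[ray("wrist",(320,240),c)])
cv2.imwrite("pics/w0.png",r.read_camera("wrist"))
E
```

```text
lens [ 639.3 -347.6   90.2] 0.6
lid nearR [ 431.9 -248.   167. ] 11.3
lid nearrack [460.8 -90.7 189.1] 0.5
rd back L [ 651.9 -472.8   48. ] 0.8
rd back R [ 594.6 -553.4   47.6] 2.9
rd slot end L bottom [ 542.4 -399.7   -3.6] 2.3
rd slot end R bottom [ 482.5 -488.1  -12.1] 3.7
foot top z10 from top [ 644. -347.    8.] scene [ 643. -342.    8.]
t: 0.22
position: [184.4, -598.2, 247.5]
orientation: [-0.001, 0.993, 0.117, -0.0]
wrist_force: [0.1, -0.5, 0.5]
gripper_width: 85.7
grasp_force: 0.0
[ 184.40061266 -598.22910596  247.45710848] [-5.31923282e-04  9.93168645e-01  1.16685663e-01 -4.65054099e-04] [-1.38345380e+00  2.20376706e-01  1.61088032e+00 -8.82491671e-04
  1.31146235e+00 -4.63349226e-02]
{'fx': 372.05849780154307, 'fy': 372.05849780154307, 'cx': 317.89670106658104, 'cy': 238.90727989283664, 'rvec': array([-2.26828909,  1.78729527,  0.27690718]), 'tvec': array([-626.54005895,   -2.34694237,  390.68100967])} [(array([ 259.15313468, -582.21329875,  372.90338222]), array([-0.29525966, -0.07648062, -0.95235101]))]
```

The lens is at about (639,−348,90), and the reader's slot end and the box corner at (432,−248,167) are located. The straight path clears the box by about 80 mm at z 247.

```bash
python3 steer.py '[[49,-29,0,0],[49,-29,0,0],[49,-29,0,0],[49,-29,0,0],[49,-29,0,0],[49,-29,0,0],[49,-29,0,0],[49,-29,0,0],[49,-29,0,0],[48,-29,0,0],[0,0,30,0.139],[0,0,40,0],[0,0,40,0],[0,0,0,0],[0,0,0,0]]' 42
python3 - <<'E'
from h import *
c=r.get_calibration("wrist");im=r.read_camera("wrist");cv2.imwrite("pics/w1.png",im);print(c)
m=(im.min(2)>150).astype(np.uint8)
for k in cv2.findContours(m,0,2)[0]:
    if cv2.contourArea(k)<1500: continue
    q=cv2.minAreaRect(k);P=np.array([onz("wrist",x,28,c)[:2] for x in cv2.boxPoints(q)])
    print(np.round(q[0]),np.round(q[1]),P.round().tolist(),P.mean(0).round(1))
E
```

```text
t: 2.15
position: [593.7, -201.3, 139.5]
orientation: [0.0, 0.999, 0.049, 0.001]
wrist_force: [0.2, -0.9, 0.4]
gripper_width: 42.0
grasp_force: 0.0
{'fx': 372.05849780154307, 'fy': 372.05849780154307, 'cx': 317.89670106658104, 'cy': 238.90727989283664, 'rvec': array([-2.15090983,  1.94452897,  0.29676566]), 'tvec': array([-262.29840679,  537.5754463 ,  446.51191205])}
[295. 413.] [91. 26.] [[440.0, -164.0], [465.0, -165.0], [462.0, -235.0], [437.0, -236.0]] [ 451.3 -200. ]
[612. 338.] [102.  53.] [[580.0, -393.0], [583.0, -430.0], [500.0, -460.0], [496.0, -420.0]] [ 539.9 -425.6]
[608. 214.] [90. 61.] [[658.0, -362.0], [662.0, -400.0], [603.0, -422.0], [599.0, -381.0]] [ 630.7 -391.3]
[246. 201.] [108.  42.] [[649.0, -139.0], [652.0, -165.0], [581.0, -172.0], [578.0, -143.0]] [ 614.9 -154.8]
[162. 198.] [104.  43.] [[645.0, -88.0], [647.0, -115.0], [579.0, -114.0], [576.0, -85.0]] [ 611.8 -100.7]
[321. 194.] [145.  42.] [[669.0, -185.0], [672.0, -210.0], [578.0, -222.0], [575.0, -193.0]] [ 623.6 -202.4]
[530. 135.] [ 41. 124.] [[678.0, -285.0], [695.0, -357.0], [672.0, -368.0], [654.0, -294.0]] [ 675.1 -325.9]
[256.  24.] [47. 99.] [[728.0, -128.0], [734.0, -183.0], [710.0, -185.0], [704.0, -128.0]] [ 719.  -155.9]
```

View pics/w1.png

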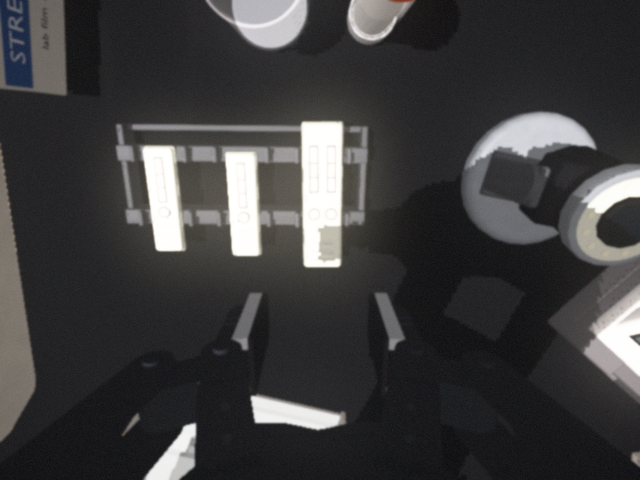

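The large cassette is aligned with the tool (column 322), about 3 mm to the tool's right. I'll descend and grip.

```bash
python3 steer.py '[[0,3,40,0],[0,0,40,0],[0,0,30,0],[0,0,7.5,0],[0,0,0,0],[0,0,0,0]]' 42
python3 steer.py '[[0,0,0,0],[0,0,0,0],[0,0,0,0],[0,0,0,0],[0,0,0,0],[0,0,0,0]]' 10 40
```

```text
t: 2.95
position: [592.7, -205.8, 23.2]
orientation: [0.001, 0.999, 0.049, -0.001]
wrist_force: [-6.4, -2.3, 3.5]
gripper_width: 41.8
grasp_force: 3.4
t: 3.7
position: [592.9, -206.4, 23.6]
orientation: [0.002, 0.999, 0.049, -0.001]
wrist_force: [-6.9, -4.4, 3.6]
gripper_width: 25.3
grasp_force: 39.8
```

```bash
python3 steer.py '[[-2,0,-5,0],[0,0,-15,0],[0,0,-30,0],[0,0,-40,0],[0,0,-30,0],[0,0,0,0],[0,0,0,0]]'
python3 - <<'E'
from h import *
s=r.read_state();print(s["position"],s["orientation"])
c=r.get_calibration("wrist");im=r.read_camera("wrist");cv2.imwrite("pics/w2.png",im)
z=s["position"][2]+6
m=(im.min(2)>130).astype(np.uint8)
for k in cv2.findContours(m,0,2)[0]:
    if cv2.contourArea(k)<1000: continue
    q=cv2.minAreaRect(k);P=np.array([onz("wrist",x,z,c)[:2] for x in cv2.boxPoints(q)])
    print(np.round(q[0]),np.round(q[1]),np.round(q[2],1),P.round().tolist(),P.mean(0).round(1))
E
```

```text
t: 4.58
position: [591.4, -203.9, 141.1]
orientation: [0.0, 0.999, 0.05, 0.0]
wrist_force: [-0.8, 0.4, -0.7]
gripper_width: 25.2
grasp_force: 38.9
[ 591.40381249 -203.89933996  141.07825706] [5.21140967e-05 9.98773777e-01 4.95063328e-02 2.49169531e-04]
[304. 414.] [66. 24.] 9.2 [[553.0, -190.0], [564.0, -191.0], [562.0, -217.0], [550.0, -217.0]] [ 557.2 -203.7]
[617. 330.] [44. 89.] 0.0 [[587.0, -312.0], [623.0, -300.0], [624.0, -316.0], [588.0, -329.0]] [ 605.5 -314.5]
[610. 186.] [30. 70.] 66.5 [[656.0, -282.0], [667.0, -299.0], [659.0, -306.0], [648.0, -289.0]] [ 657.4 -293.9]
[239. 199.] [104.  31.] 87.1 [[657.0, -169.0], [658.0, -178.0], [624.0, -182.0], [623.0, -171.0]] [ 640.6 -175. ]
[159. 193.] [106.  32.] 85.0 [[656.0, -143.0], [658.0, -153.0], [623.0, -156.0], [621.0, -145.0]] [ 639.6 -149.1]
[316. 211.] [193.  80.] 86.7 [[668.0, -184.0], [672.0, -208.0], [607.0, -220.0], [602.0, -192.0]] [ 637.2 -200.6]
[523. 134.] [ 43. 125.] 77.3 [[671.0, -241.0], [682.0, -276.0], [671.0, -282.0], [658.0, -246.0]] [ 670.4 -261.3]
[266.  21.] [42. 72.] 90.0 [[697.0, -170.0], [700.0, -190.0], [689.0, -191.0], [687.0, -171.0]] [ 693.2 -180.6]
```

View pics/w2.png

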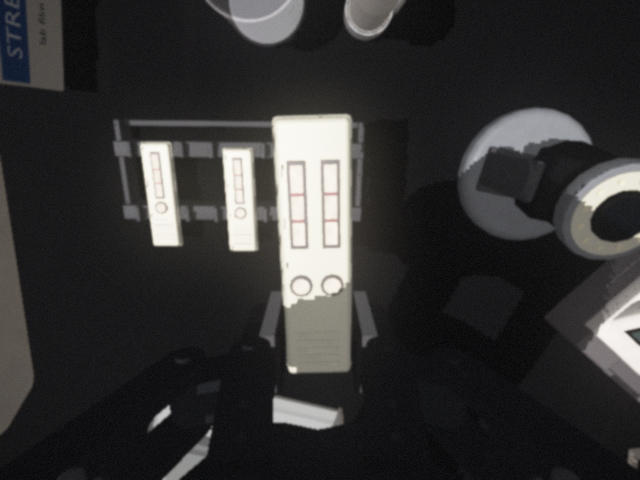

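The cassette is held straight and level, and the two small ones are undisturbed. I'll move to a hover in front of the reader and look again.

```bash
python3 steer.py '[[0,0,-40,0],[-39,31,-20,0],[-39,31,0,0],[-39,31,0,0],[-39,32,0,0],[-38,32,0,0],[0,0,0,0.17],[0,0,0,0.17],[0,0,0,0.17],[0,0,0,0.17],[0,0,0,0],[0,0,0,0]]'
cat >> h.py <<'E'
def tool():
    from scipy.spatial.transform import Rotation as Ro
    s=r.read_state();q=s["orientation"];return s["position"],Ro.from_quat([q[1],q[2],q[3],q[0]]).as_matrix()
def casspose(px,c):
    # px: top-face corners frontL, frontR, rearR, rearL in wrist image -> cassette pose in world
    K=np.array([[c["fx"],0,c["cx"]],[0,c["fy"],c["cy"]],[0,0,1]])
    ok,rv,tv=cv2.solvePnP(np.float64([[48,13,8],[48,-13,8],[-48,-13,8],[-48,13,8]]),np.float64(px),K,None,flags=cv2.SOLVEPNP_IPPE)
    Rw=cv2.Rodrigues(np.float64(c["rvec"]))[0];tw=np.float64(c["tvec"]).reshape(3,1)
    R=Rw.T@cv2.Rodrigues(rv)[0];t=Rw.T@(tv-tw);return R,t.ravel()
E
python3 - <<'E'
from h import *
p,R=tool();print(p.round(1),R.round(3).tolist())
c=r.get_calibration("wrist");im=r.read_camera("wrist");cv2.imwrite("pics/w3.png",im)
Rc,t=casspose([(273,115),(352,115),(352,372),(288,372)],c)  # grasp is rigid: same pixels as before
L=R.T@Rc;print("cass in tool",(R.T@(t-p)).round(1),L.round(3).tolist())
E
```

```text
t: 6.12
position: [413.4, -379.0, 199.7]
orientation: [-0.001, 0.958, -0.285, -0.001]
wrist_force: [-0.2, 0.3, 0.0]
gripper_width: 25.0
grasp_force: 39.0
[ 413.4 -379.   199.7] [[0.837, -0.547, -0.001], [-0.547, -0.837, 0.002], [-0.002, -0.001, -1.0]]
cass in tool [32.8  0.2 -5.8] [[0.033, -0.998, -0.046], [0.969, 0.02, 0.247], [-0.246, -0.053, 0.968]]
```

View pics/w3.png

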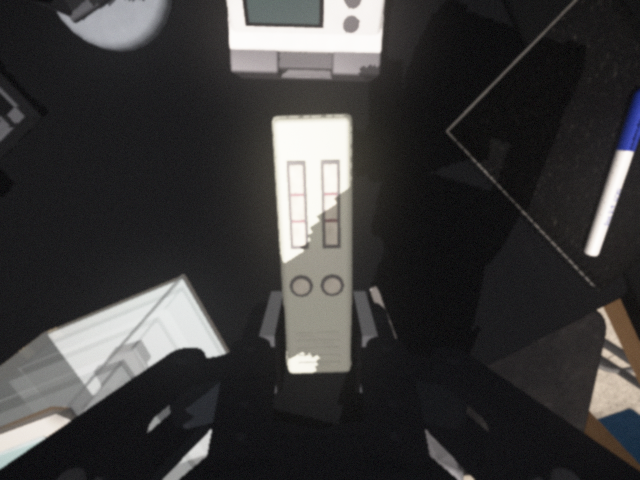

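The picture shows the reader face ahead (columns 231–381, rows 52–77), with the notch at columns 280–331 and the slot just left of the tool's line. I'll fit its edges to get heading and offset.

```bash
sed -i 's/\[\[48,13,8\].*SOLVEPNP_IPPE)/[[48,13,0],[48,-13,0],[-48,-13,0],[-48,13,0]]),np.float64(px),K,None)/; s/R=Rw.T@cv2.Rodrigues(rv)\[0\];t=Rw.T@(tv-tw)/R=Rw.T@cv2.Rodrigues(rv)[0];t=Rw.T@(tv-tw)-8*R[:,2:]/' h.py
python3 - <<'E'
from h import *
p,R=tool();c=r.get_calibration("wrist");im=cv2.imread("pics/w3.png").astype(int)
g=im.min(2)
for th in((150,"white"),(60,"all")):
    pts=[]
    for u in list(range(240,270,5))+list(range(340,372,5)):
        v=[k for k in range(30,100) if g[k,u]>th[0]][-1];pts.append((u,v))
    k=np.polyfit(*zip(*pts),1)
    lr=[]
    for row in ((40,45,49) if th[1]=="white" else(58,64,69)):
        us=np.where(g[row,200:420]>th[0])[0]+200;lr.append((row,us.min(),us.max()))
    z=38 if th[1]=="white" else 0
    a,b=[onz("wrist",(u,np.polyval(k,u)),z,c) for u in (231,381)]
    print(th[1],[q[1] for q in pts],k.round(3),lr,"ends",a.round(1),b.round(1),"len",np.linalg.norm(a-b).round(1),"yaw",np.arctan2((a-b)[0]*-1,(a-b)[1]).round(3),"mid in tool",(R.T@((a+b)/2-p)).round(1))
print("tool yaw",np.arctan2(R[1,0],R[0,0]))
Rc,t=casspose([(273,115),(352,115),(352,372),(288,372)],c)
print("cass in tool",(R.T@(t-p)).round(1),(R.T@Rc).round(3).tolist())
w=im[74,260:350].mean(1);print(w.astype(int).tolist());print(im[80,260:350].mean(1).astype(int).tolist())
E
```

```text
white [69, 70, 70, 70, 70, 70, 72, 72, 72, 72, 65, 65, 62] [-1.9000e-02  7.4946e+01] [(40, np.int64(229), np.int64(381)), (45, np.int64(229), np.int64(381)), (49, np.int64(231), np.int64(380))] ends [ 539.9 -390.2   38. ] [ 483.5 -480.3   38. ] len 106.2 yaw -0.56 mid in tool [113.1  -6.7 161.9]
all [76, 77, 78, 78, 78, 78, 88, 81, 81, 81, 81, 81, 79] [3.7000e-02 6.8428e+01] [(58, np.int64(229), np.int64(380)), (64, np.int64(229), np.int64(380)), (69, np.int64(230), np.int64(379))] ends [ 544.4 -383.1    0. ] [ 474.8 -482.4    0. ] len 121.2 yaw -0.611 mid in tool [110.   -7.7 199.9]
tool yaw -0.579257784056885
cass in tool [31.4  1.4  8.6] [[0.998, -0.029, 0.047], [-0.028, -0.999, -0.034], [0.048, 0.033, -0.998]]
[83, 81, 82, 83, 78, 80, 78, 84, 80, 82, 82, 78, 83, 87, 86, 86, 83, 75, 73, 69, 73, 89, 117, 135, 147, 155, 158, 157, 160, 157, 154, 157, 156, 158, 158, 155, 159, 153, 156, 155, 155, 152, 155, 154, 155, 154, 156, 152, 156, 155, 152, 154, 151, 154, 154, 154, 153, 154, 152, 155, 153, 152, 156, 153, 152, 151, 151, 151, 150, 142, 125, 107, 103, 106, 116, 115, 115, 120, 119, 119, 119, 117, 119, 120, 123, 120, 120, 121, 122, 121]
[53, 60, 60, 57, 55, 59, 57, 58, 57, 57, 59, 61, 59, 62, 59, 60, 59, 60, 62, 62, 61, 60, 62, 60, 63, 61, 63, 65, 61, 66, 68, 63, 65, 66, 68, 66, 65, 68, 67, 65, 66, 67, 70, 74, 71, 70, 67, 72, 71, 71, 72, 73, 73, 69, 75, 74, 76, 71, 75, 74, 73, 74, 72, 76, 75, 73, 73, 75, 78, 75, 76, 76, 74, 72, 69, 73, 72, 72, 71, 73, 72, 71, 75, 71, 72, 74, 72, 73, 71, 72]
```

```bash
python3 - <<'E'
from h import *
p,R=tool();c=r.get_calibration("wrist");im=cv2.imread("pics/w3.png").astype(int);g=im.mean(2)
print(g[40:90,255].astype(int).tolist());print(g[40:95,305].astype(int).tolist())
pts=[]
for u in range(238,376,3):
    d=np.diff(g[44:62,u]);pts.append((u,44+d.argmin()+.5))
pts=np.array(pts);k=np.polyfit(*pts.T,1);res=abs(pts[:,1]-np.polyval(k,pts[:,0]));k=np.polyfit(*pts[res<1.2].T,1);print(k,res.max())
for z in (30,38,45):
    a,b=[onz("wrist",(u,np.polyval(k,u)),z,c) for u in (229.5,381)]
    print(z,np.linalg.norm(a-b).round(1),"yaw",np.arctan2((b-a)[0],-(b-a)[1]).round(3),"mid tool",(R.T@((a+b)/2-p)).round(1))
a=onz("wrist",(305.5,74),22,c);w=onz("wrist",(329,74),22,c)-onz("wrist",(282,74),22,c);print("notch tool",(R.T@(a-p)).round(1),"width",np.linalg.norm(w).round(1))
E
```

```text
[252, 252, 252, 252, 252, 252, 251, 249, 243, 223, 190, 172, 167, 168, 169, 170, 168, 170, 172, 173, 169, 174, 173, 176, 179, 179, 183, 181, 184, 177, 166, 141, 116, 84, 77, 76, 76, 70, 68, 57, 54, 52, 52, 54, 52, 51, 47, 52, 48, 52]
[251, 251, 251, 251, 251, 251, 251, 251, 249, 245, 235, 208, 165, 143, 142, 142, 142, 138, 139, 142, 142, 143, 140, 141, 145, 146, 144, 131, 120, 123, 142, 155, 156, 154, 154, 151, 157, 143, 115, 85, 70, 63, 66, 62, 62, 62, 63, 62, 61, 55, 63, 63, 64, 61, 62]
[2.35584335e-02 4.39115942e+01] 0.9920444033302331
30 108.8 yaw -0.598 mid tool [126.   -7.3 169.9]
38 105.8 yaw -0.598 mid tool [124.7  -7.1 161.9]
45 103.3 yaw -0.598 mid tool [123.5  -6.9 154.9]
notch tool [111.7  -7.5 177.9] width 35.3
```

```bash
python3 - <<'E'
from h import *
from scipy.optimize import least_squares
p,R=tool();c=r.get_calibration("wrist")
def pr(x0,y0,yaw,pit,z0=-2):  # pivot at grasp point tool (0,0,-2)
    out=[]
    for X,Y in((48,13),(48,-13),(-48,-13),(-48,13)):
        a=X-x0  # along from grasp
        q=np.array([a*np.cos(pit)+ -4*np.sin(pit)*-1*0, -Y, -4+a*np.sin(pit)])
        q=np.array([q[0]*np.cos(yaw)-q[1]*np.sin(yaw),q[0]*np.sin(yaw)+q[1]*np.cos(yaw)+y0,q[2]+z0]);out.append(p+R@q)
    return proj("wrist",out,c)
obs=np.array([(273,115),(352,115),(352,372),(288,372)])
print(pr(-30,0,0,0).round(0).tolist())
f=least_squares(lambda v:(pr(*v)-obs).ravel(),[-30,0,0,0]);print(f.x.round(3),f.fun.round(1))
f=least_squares(lambda v:(pr(v[0],v[1],v[2],0)-obs).ravel(),[-30,0,0]);print(f.x.round(3),f.fun.round(1))
E
python3 steer.py '[[0,0,0,0.047],[8,-6,40,0],[9,-6,40,0],[0,0,40,0],[0,0,30,0],[0,0,0,0],[0,0,0,0]]'
python3 - <<'E'
from h import *
p,R=tool();print(p,np.arctan2(R[1,0],R[0,0]));im=r.read_camera("wrist");cv2.imwrite("pics/w4.png",im[:330,120:520])
E
```

```text
[[270.0, 120.0], [355.0, 121.0], [347.0, 383.0], [279.0, 383.0]]
[-3.229e+01  2.081e+00 -2.600e-02 -6.200e-02] [-4.9 -1.1  5.2 -3.4  1.6  3.6 -2.   5. ]
[-3.2557e+01  2.0820e+00 -2.7000e-02] [-3.1 -2.2  3.4 -4.4  1.9  4.7 -2.2  6.2]
t: 7.05
position: [435.2, -380.6, 51.9]
orientation: [0.0, 0.951, -0.309, 0.001]
wrist_force: [0.0, -0.3, -0.7]
gripper_width: 25.0
grasp_force: 39.0
[ 435.23589852 -380.5537924    51.88995082] -0.6276709490051471
```

View pics/w4.png

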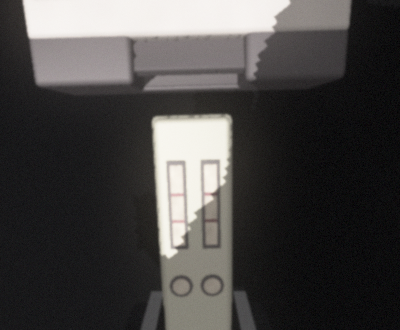

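The slot sill (crop columns 143–238) and the cassette nose (152–233) line up within about 1 mm. I'll lower to slot height and enter.

```bash
python3 steer.py '[[0,-0.8,15,0],[0,0,9.5,0],[0,0,0,0],[5,-0.15,0,0],[5,-0.15,0,0],[5,-0.15,0,0],[5,-0.15,0,0],[5,-0.15,0,0],[0,0,0,0]]'; python3 steer.py '[[4,-0.12,0,0],[4,-0.12,0,0],[0,0,0,0]]'
```

```text
t: 8.22
position: [456.2, -393.6, 26.4]
orientation: [0.0, 0.951, -0.309, 0.0]
wrist_force: [0.1, -0.2, 0.2]
gripper_width: 25.0
grasp_force: 39.0
t: 8.6
position: [462.7, -398.0, 26.4]
orientation: [0.0, 0.951, -0.309, 0.0]
wrist_force: [0.5, -0.7, 0.0]
gripper_width: 25.2
grasp_force: 39.0
```

```bash
python3 steer.py '[[4,-0.12,0,0],[4,-0.12,0,0],[4,-0.12,0,0],[0,0,0,0]]'; python3 steer.py '[[3,-0.09,0,0],[3,-0.09,0,0],[0,0,0,0]]'; python3 steer.py '[[3,-0.09,0,0],[2,-0.06,0,0],[0,0,0,0]]'
```

```text
t: 9.1
position: [471.4, -403.8, 25.7]
orientation: [-0.001, 0.951, -0.309, -0.001]
wrist_force: [-2.7, 2.3, 0.4]
gripper_width: 24.8
grasp_force: 39.0
t: 9.48
position: [476.0, -406.9, 25.6]
orientation: [-0.001, 0.951, -0.309, -0.002]
wrist_force: [-5.7, 2.0, 0.8]
gripper_width: 24.7
grasp_force: 39.0
t: 9.85
position: [479.1, -409.0, 25.1]
orientation: [-0.001, 0.951, -0.309, -0.003]
wrist_force: [-7.2, 2.6, 2.4]
gripper_width: 25.1
grasp_force: 39.0
```

```bash
python3 steer.py '[[2,-0.06,-0.5,0],[0,0,0,0]]'; python3 steer.py '[[2,-0.06,0,0],[0,0,0,0]]';  python3 steer.py '[[2,-0.06,0,0],[0,0,0,0]]'
```

```text
t: 10.1
position: [479.6, -408.7, 25.0]
orientation: [-0.002, 0.951, -0.309, -0.005]
wrist_force: [-9.0, 6.8, 3.9]
gripper_width: 25.0
grasp_force: 39.1
t: 10.35
position: [480.1, -408.5, 24.4]
orientation: [-0.003, 0.951, -0.308, -0.007]
wrist_force: [-10.8, 8.2, 4.3]
gripper_width: 25.0
grasp_force: 39.2
t: 10.6
position: [480.3, -408.5, 24.1]
orientation: [-0.004, 0.951, -0.308, -0.009]
wrist_force: [-14.2, 9.6, 7.7]
gripper_width: 25.1
grasp_force: 39.6
```

The TCP has stalled under about 17 N after 53 mm of travel (55 predicted), so the cassette is against the stop. I'll hold it there.

```bash
python3 steer.py '[[0,0,0,0],[0,0,0,0],[0,0,0,0],[0,0,0,0],[0,0,0,0],[0,0,0,0],[0,0,0,0],[0,0,0,0],[0,0,0,0],[0,0,0,0],[0,0,0,0],[0,0,0,0],[0,0,0,0],[0,0,0,0],[0,0,0,0],[0,0,0,0],[0,0,0,0],[0,0,0,0],[0,0,0,0],[0,0,0,0]]'
python3 - <<'E'
from h import *
p,R=tool();print(p,R.round(3).tolist())
im=r.read_camera("wrist");c=r.get_calibration("wrist");cv2.imwrite("pics/w5.png",im)
for l in("w3","w5"):
    g=cv2.imread(f"pics/{l}.png").mean(2); print(l,[ (v,int(g[v,320])) for v in range(340,400,4)])
E
```

```text
t: 13.1
position: [480.3, -408.5, 24.1]
orientation: [-0.004, 0.951, -0.308, -0.009]
wrist_force: [-14.9, 10.3, 6.9]
gripper_width: 25.4
grasp_force: 39.5
[ 480.26619975 -408.49250351   24.10340539] [[0.81, -0.586, -0.015], [-0.586, -0.81, 0.013], [-0.02, -0.002, -1.0]]
w3 [(340, 138), (344, 145), (348, 141), (352, 144), (356, 151), (360, 139), (364, 137), (368, 143), (372, 98), (376, 38), (380, 33), (384, 34), (388, 35), (392, 35), (396, 33)]
w5 [(340, 109), (344, 111), (348, 127), (352, 221), (356, 194), (360, 219), (364, 205), (368, 219), (372, 190), (376, 29), (380, 30), (384, 27), (388, 28), (392, 27), (396, 25)]
```

Read finished: it was held static for over 2 s at about 18 N. I'll draw it out and look at the code camera from two wrist positions.

```bash
python3 steer.py '[[-8,0.24,0,0],[-8,0.24,0,0],[-8,0.24,0,0],[-8,0.24,0,0],[-8,0.24,0,0],[-8,0.24,0,0],[-8,0.24,0,0],[-15,0.4,0,0],[0,0,-40,0],[0,0,-40,0],[0,0,-45,0],[0,0,0,0]]'; python3 - <<'E'
from h import *
p,R=tool();print(p,np.arctan2(R[1,0],R[0,0]))
for l in (60,110): print((R.T@(np.array([639,-348,92])-p)-[l,-70,0]).round(0))
E
```

```text
t: 14.65
position: [429.6, -376.4, 156.8]
orientation: [0.002, 0.951, -0.309, 0.004]
wrist_force: [0.1, 0.7, -0.9]
gripper_width: 25.4
grasp_force: 39.5
[ 429.55547515 -376.35694205  156.77063497] -0.628203193054536
[ 92. -76.  66.]
[ 42. -76.  66.]
```

```bash
python3 steer.py '[[21,-38,0,0],[21,-38,0,0],[0,0,0,0],[0,0,0,0]]'; cat > look.py <<'E'
from h import *
import sys,pickle
n=sys.argv[1];p,R=tool();c=r.get_calibration("wrist");im=r.read_camera("wrist");cv2.imwrite(f"pics/{n}.png",im);pickle.dump((p,R,c),open(n+".pkl","wb"));print(p)
E
python3 look.py v1;  python3 steer.py '[[25,0,0,0],[25,0,0,0],[0,0,0,0],[0,0,0,0]]'; python3 look.py v2
python3 - <<'E'
import cv2,numpy as np
a=cv2.imread("pics/v1.png")[:300,:400];b=cv2.imread("pics/v2.png")[:300,:400]
cv2.imwrite("pics/v12.png",np.vstack([a,b]))
E
```

```text
t: 15.15
position: [505.0, -336.5, 150.2]
orientation: [-0.0, 0.951, -0.309, -0.002]
wrist_force: [-0.0, -0.3, -0.0]
gripper_width: 25.3
grasp_force: 39.5
[ 504.99160368 -336.46570537  150.17868629]
t: 15.7
position: [545.2, -366.5, 151.1]
orientation: [-0.0, 0.951, -0.309, -0.001]
wrist_force: [0.5, -1.1, -0.2]
gripper_width: 24.8
grasp_force: 39.5
[ 545.24704768 -366.47625671  151.079242  ]
```

View pics/v12.png

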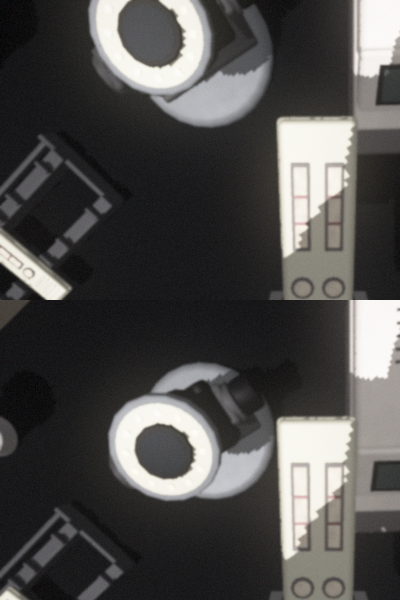

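The wrist views show the white ring centred near (151,30) and (165,148), with the foot behind it. The head leans toward the image's lower left, so back toward the robot. I'll fit the ring circle across both views and check it against the pivot geometry.

```bash
cat > ring.py <<'E'
from h import *
import pickle
from scipy.optimize import least_squares
D=[]
for n,box in(("v1",(60,250,0,130)),("v2",(80,250,70,230))):
    p,R,c=pickle.load(open(n+".pkl","rb"));im=cv2.imread(f"pics/{n}.png");m=np.zeros(im.shape[:2],np.uint8)
    x0,x1,y0,y1=box;m[y0:y1,x0:x1]=(im.min(2)[y0:y1,x0:x1]>195)
    k=max(cv2.findContours(m,0,1)[0],key=cv2.contourArea);h=cv2.convexHull(k)[:,0];h=h[h[:,1]>3]
    print(n,len(h),cv2.fitEllipse(h));
    # dense samples along fitted ellipse within seen part
    e=cv2.fitEllipse(h);pts=np.array([q for q in cv2.ellipse2Poly(tuple(map(int,map(round,e[0]))),tuple(int(round(v/2)) for v in e[1]),int(e[2]),0,360,6)])
    D.append((c,[ray(None,q,c) for q in h]))
def res(v):
    C=v[:3];n=np.array([-np.sin(v[3])*np.cos(v[4]),-np.sin(v[3])*np.sin(v[4]),np.cos(v[3])]);o=[]
    for c,rs in D:
        for a,d in rs:
            q=a+d*((C-a)@n)/(d@n);o.append(np.linalg.norm(q-C)-v[5])
    return o
f=least_squares(res,[639,-348,92,.35,0,25],loss="soft_l1");v=f.x
n=np.array([-np.sin(v[3])*np.cos(v[4]),-np.sin(v[3])*np.sin(v[4]),np.cos(v[3])])
print("lens",v[:3].round(1),"tilt",v[3].round(3),"heading",v[4].round(3),"R",v[5].round(1),"rms",np.std(f.fun).round(2),"pivot",(v[:3]-33*n).round(1))
E
python3 ring.py
python3 - <<'E'
from h import *
import pickle
# foot: grey pixels' outer arc in v2 (lower right + top), on z~8
p,R,c=pickle.load(open("v2.pkl","rb"));im=cv2.imread("pics/v2.png")
m=np.zeros(im.shape[:2],np.uint8);m[50:210,100:276]=(im.min(2)[50:210,100:276]>70)
k=max(cv2.findContours(m,0,1)[0],key=cv2.contourArea)[:,0]
# arcs belonging to the foot: right/bottom-right and top
s=np.array([q for q in k if (q[0]>225 and q[1]>125 and q[0]<275) or (q[1]<72 and q[0]<225)])
for z in(6,10):
    P=np.array([onz(None,q,z,c)[:2] for q in s]);A=np.c_[2*P,np.ones(len(P))];x=np.linalg.lstsq(A,(P**2).sum(1),rcond=None)[0]
    print(z,len(s),"centre",x[:2].round(1),"dia",2*np.sqrt(x[2]+x[0]**2+x[1]**2).round(1))
E
```

```text
v1 33 ((149.30589294433594, 30.230247497558594), (100.03490447998047, 123.75546264648438), 146.14898681640625)
v2 45 ((163.08206176757812, 148.5430450439453), (87.36854553222656, 103.28209686279297), 125.83329772949219)
lens [ 639.6 -345.4   92.4] tilt 0.192 heading -0.088 R 22.5 rms 0.07 pivot [ 645.9 -345.9   60. ]
6 179 centre [ 645.9 -347.2] dia 84.2
10 179 centre [ 645.3 -348.1] dia 83.0
```

```bash
python3 - <<'E'
import cv2,numpy as np
a=cv2.imread("pics/top.png")[210:265,325:380];b=cv2.imread("pics/v2.png")[55:215,95:285]
g=lambda i:np.uint8(255*(i/255.)**.55)
a=cv2.resize(g(a),(400,400),interpolation=cv2.INTER_CUBIC);b=cv2.resize(g(b),(400,337),interpolation=cv2.INTER_CUBIC)
o=np.zeros((400,800,3),np.uint8);o[:,:400]=a;o[:337,400:]=b;cv2.imwrite("pics/cmp.png",o)
E
```

```text
(no output)
```

View pics/cmp.png

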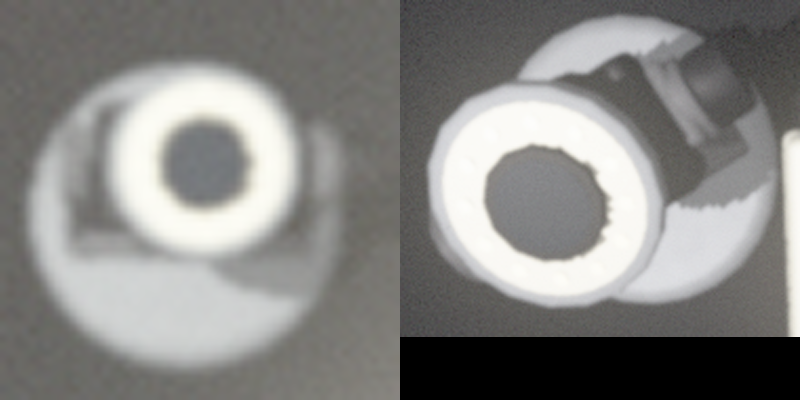

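In the top crop, the yoke arm tops are near (78,160) and (322,160), the foot spans (28–340, 62–370) and the ring centre is (204,163).

```bash
python3 - <<'E'
from h import *
T=lambda u,v:(325+(u+.5)/400*55-.5,210+(v+.5)/400*55-.5)
a,b=onz("top",T(78,160),77),onz("top",T(322,160),77);d=a-b
print("arms",a.round(1),b.round(1),"heading",np.arctan2(-d[0],d[1]).round(3),"mid",((a+b)/2).round(1))
print("foot",onz("top",T(184,216),6).round(1),"dia",(onz("top",T(28,216),6)-onz("top",T(340,216),6)).round(1))
for z in(92,96):print("lens",onz("top",T(204,163),z).round(1))
import pickle
V=lambda u,v:(95+u*190/400,55+v*160/337)
p,R,c=pickle.load(open("v2.pkl","rb"))
# foot outline in v2: right edge, bottom, top points
P=np.array([onz(None,V(*q),6,c)[:2] for q in((372,170),(355,230),(310,285),(255,300),(220,298),(120,75),(150,45),(190,25),(230,15),(270,22))])
A=np.c_[2*P,np.ones(len(P))];x=np.linalg.lstsq(A,(P**2).sum(1),rcond=None)[0];print("foot v2",x[:2].round(1),2*np.sqrt(x[2]+x[0]**2+x[1]**2).round(1))
E
```

```text
arms [ 647.9 -312.2   77. ] [ 641.4 -379.2   77. ] heading -0.097 mid [ 644.7 -345.7   77. ]
foot [ 645.2 -345.3    6. ] dia [ 9.  92.4  0. ]
lens [ 640.1 -345.4   92. ]
lens [ 639.1 -345.    96. ]
foot v2 [ 645.6 -346.1] 90.0
```

All estimates agree: pivot about (645,−346), heading about −0.095, tilt about 0.185 rad, lens about (639.3,−345.4,95). The tool only stays vertical, so the cassette must pitch nose-up by about 0.185 rad in the grip. I'll rest its nose lightly on the reader's top front edge with a light grip and lower the tool.

```bash
python3 steer.py '[[-25,37,0,0],[-25,36,0,0],[0,0,40,0],[0,0,40,0],[0,0,8,0],[0,0,0,0],[0,0,0,0]]' - 25; python3 look.py q0; python3 steer.py '[[0,0,3,0],[0,0,3,0],[0,0,0,0]]';python3 steer.py '[[0,0,3,0],[0,0,3,0],[0,0,0,0]]'
```

```text
t: 16.62
position: [464.6, -397.4, 65.9]
orientation: [0.001, 0.951, -0.309, 0.002]
wrist_force: [-0.2, -0.3, -0.0]
gripper_width: 25.1
grasp_force: 39.5
[ 464.61250703 -397.37909517   65.94030812]
t: 17.05
position: [463.2, -396.0, 57.5]
orientation: [-0.0, 0.951, -0.309, -0.0]
wrist_force: [-0.6, 0.7, 1.0]
gripper_width: 25.2
grasp_force: 39.5
t: 17.42
position: [463.1, -396.0, 51.2]
orientation: [-0.0, 0.951, -0.309, -0.0]
wrist_force: [-0.7, 0.0, 0.4]
gripper_width: 25.0
grasp_force: 39.5
```

```bash
python3 steer.py '[[0,0,2,0],[0,0,0,0]]' 10 22;python3 steer.py '[[0,0,2,0],[0,0,0,0]]';python3 steer.py '[[0,0,3,0],[0,0,0,0]]'
```

```text
t: 17.68
position: [463.3, -396.2, 49.6]
orientation: [-0.0, 0.951, -0.309, -0.0]
wrist_force: [0.2, 0.4, -0.0]
gripper_width: 24.8
grasp_force: 39.5
t: 17.92
position: [463.3, -396.2, 47.6]
orientation: [-0.0, 0.951, -0.309, -0.0]
wrist_force: [-0.2, 0.5, -0.0]
gripper_width: 25.3
grasp_force: 39.5
t: 18.18
position: [463.6, -396.6, 45.2]
orientation: [0.0, 0.951, -0.309, 0.0]
wrist_force: [-1.6, 0.3, 2.4]
gripper_width: 25.0
grasp_force: 39.9
```

```bash
python3 steer.py '[[0,0,2,0],[0,0,2,0],[0,0,0,0]]' 20 20; python3 look.py q1; python3 steer.py '[[0,0,2,0],[0,0,2,0],[0,0,0,0]]'; python3 look.py q2
cat > edge.py <<'E'
import cv2,sys,numpy as np
for n in sys.argv[1:]:
    g=cv2.imread(f"pics/{n}.png").astype(float).mean(2)
    f=[]
    for u in(285,300,325,340):
        col=cv2.GaussianBlur(g[:,u:u+1],(1,5),0)[95:150,0];d=np.diff(col);f.append(95+int(d.argmax()))
    rr=[]
    for u in(300,320,340):
        col=g[350:400,u];rr.append(350+int(np.diff(col).argmin()))
    print(n,"front rows",f,"rear rows",rr,"front cols@130",[int(x) for x in (np.where(g[130,240:390]>120)[0][[0,-1]]+240)])
E
python3 edge.py w3 q0 q1 q2
```

```text
t: 18.55
position: [463.7, -396.5, 41.3]
orientation: [0.0, 0.951, -0.309, 0.0]
wrist_force: [-1.6, 1.1, 5.8]
gripper_width: 24.8
grasp_force: 40.3
[ 463.71943348 -396.48295565   41.3004648 ]
t: 18.98
position: [463.8, -396.6, 37.2]
orientation: [0.0, 0.951, -0.309, 0.001]
wrist_force: [-0.2, 0.2, 4.5]
gripper_width: 24.8
grasp_force: 40.5
[ 463.81750009 -396.56470844   37.2144518 ]
w3 front rows [115, 114, 114, 113] rear rows [373, 372, 371] front cols@130 [272, 351]
q0 front rows [103, 112, 101, 101] rear rows [373, 373, 372] front cols@130 [240, 389]
q1 front rows [95, 95, 122, 122] rear rows [372, 372, 371] front cols@130 [240, 389]
q2 front rows [95, 124, 124, 124] rear rows [371, 370, 370] front cols@130 [240, 389]
```

```bash
python3 steer.py '[[0,0,2,0],[0,0,2,0],[0,0,1.5,0],[0,0,0,0],[0,0,0,0]]'; python3 steer.py '[[0,0,-20,0],[-20,0,-40,0],[-40,0,-40,0],[0,0,0,0],[0,0,0,0]]'; python3 look.py q3
python3 - <<'E'
import cv2,numpy as np
for n in("v1","v2","q3"):
    g=cv2.imread(f"pics/{n}.png").astype(float).mean(2)
    print(n,[(v,*(np.where(g[v,230:400]>100)[0][[0,-1]]+230)) for v in(125,135,150,200,250,280,340,360)])
E
python3 edge.py v2 q3
```

```text
t: 19.65
position: [464.2, -396.9, 31.9]
orientation: [0.0, 0.951, -0.309, 0.001]
wrist_force: [0.5, 1.0, 4.8]
gripper_width: 25.1
grasp_force: 41.0
t: 20.27
position: [414.7, -361.0, 131.3]
orientation: [0.0, 0.951, -0.309, 0.0]
wrist_force: [0.2, 0.4, 0.1]
gripper_width: 24.9
grasp_force: 40.3
[ 414.69054973 -360.99462271  131.2744759 ]
v1 [(125, np.int64(276), np.int64(399)), (135, np.int64(277), np.int64(356)), (150, np.int64(277), np.int64(356)), (200, np.int64(279), np.int64(354)), (250, np.int64(282), np.int64(352)), (280, np.int64(284), np.int64(351)), (340, np.int64(271), np.int64(365)), (360, np.int64(286), np.int64(349))]
v2 [(125, np.int64(276), np.int64(399)), (135, np.int64(277), np.int64(399)), (150, np.int64(251), np.int64(399)), (200, np.int64(279), np.int64(399)), (250, np.int64(281), np.int64(352)), (280, np.int64(284), np.int64(351)), (340, np.int64(271), np.int64(365)), (360, np.int64(286), np.int64(350))]
q3 [(125, np.int64(272), np.int64(362)), (135, np.int64(272), np.int64(362)), (150, np.int64(273), np.int64(361)), (200, np.int64(275), np.int64(358)), (250, np.int64(279), np.int64(356)), (280, np.int64(281), np.int64(354)), (340, np.int64(269), np.int64(367)), (360, np.int64(286), np.int64(349))]
v2 front rows [116, 116, 116, 120] rear rows [373, 373, 373] front cols@130 [277, 389]
q3 front rows [118, 118, 118, 118] rear rows [370, 369, 369] front cols@130 [272, 362]
```

```bash
cat > pit.py <<'E'
from h import *
import sys
c=r.get_calibration("wrist");p,R=tool();K=np.array([[c["fx"],0,c["cx"]],[0,c["fy"],c["cy"]],[0,0,1]])
def corners(n,f,b):
    g=cv2.GaussianBlur(cv2.imread(f"pics/{n}.png").astype(float).mean(2),(3,3),0);L=[];Q=[]
    for v in range(125,285,4):
        d=np.diff(g[v]);l=262+int(d[262:300].argmax());q=338+int(d[338:372].argmin());L.append((v,l+.5));Q.append((v,q+.5))
    def fit(a):
        a=np.array(a,float)
        for _ in range(4):
            k=np.polyfit(a[:,0],a[:,1],1);e=abs(a[:,1]-np.polyval(k,a[:,0]));a=a[e<max(1.,2*np.median(e))]
        return k,len(a)
    (kl,nl),(kq,nq)=fit(L),fit(Q)
    return [(np.polyval(kl,f),f),(np.polyval(kq,f),f),(np.polyval(kq,b),b),(np.polyval(kl,b),b)],nl,nq
for n,f,b in(("w2",115,373),("w3",115,373),("v1",116.5,373.5),("q3",118,370)) if len(sys.argv)<2 else ((sys.argv[1],float(sys.argv[2]),float(sys.argv[3])),):
    k,nl,nq=corners(n,f,b);Rc,t=casspose(k,c);x=R.T@Rc[:,0];z=R.T@Rc[:,2]
    print(n,nl,nq,np.round(k,1).tolist(),"centre tool",(R.T@(t-p)).round(1),"pitch up",round(float(-np.arcsin(x[2])),3),"yaw",x[1].round(3),"roll",z[1].round(3))
E
python3 pit.py
```

```text
w2 33 38 [[271.3, 115.0], [350.3, 115.0], [351.1, 373.0], [287.0, 373.0]] centre tool [31.4  0.9  8.2] pitch up -0.054 yaw -0.029 roll -0.037
w3 39 38 [[271.0, 115.0], [351.0, 115.0], [351.9, 373.0], [287.0, 373.0]] centre tool [31.5  1.1  7.5] pitch up -0.038 yaw -0.03 roll -0.037
v1 39 20 [[276.0, 116.5], [350.6, 116.5], [356.9, 373.5], [286.0, 373.5]] centre tool [31.   1.6 12. ] pitch up -0.184 yaw -0.031 roll -0.019
q3 40 40 [[271.5, 118.0], [363.1, 118.0], [349.5, 370.0], [286.6, 370.0]] centre tool [32.4  1.6  0.6] pitch up 0.147 yaw -0.005 roll -0.004
```

Pitch is about 0.19 after removing the baseline bias, which matches the lowering geometry (14.4 mm over 78 mm = 0.185). Now I'll go to the code camera pose.

```bash
python3 steer.py '[[0,0,-36,0],[0,0,-36,0],[25,-26,0,0],[25,-26,0,0],[25,-26,0,0],[26,-25,0,0],[0,0,0,-0.176],[0,0,0,-0.176],[0,0,0,-0.176],[0,0,0,0],[0,0,0,0],[0,0,0,0]]'; python3 look.py f1
cat > fin.py <<'E'
from h import *
p,R=tool();print(p.round(1),"yaw",np.arctan2(R[1,0],R[0,0]).round(3),R[2].round(3))
th=.185;a=lambda s,y,top:p+R@np.array([s*np.cos(th)+(-4 if top else 4)*np.sin(th),y,-2-s*np.sin(th)+(-4 if top else 4)*np.cos(th)])
E_=np.array([a(78.5,-13,1),a(78.5,13,1),a(-17.5,13,1),a(-17.5,-13,1)])
for n in("top","scene"):
    im=r.read_camera(n);cv2.imwrite(f"pics/F_{n}.png",im);e=proj(n,E_);print(n,"pred front/rear corners",e.round(1).tolist())
    m=(im.min(2)>120).astype(np.uint8);x0,y0=(e.min(0)-12).astype(int);x1,y1=(e.max(0)+12).astype(int)
    ks,_=cv2.findContours(m,0,1)
    for k in ks:
        if cv2.contourArea(k)>60:
            q=cv2.minAreaRect(k)
            if x0<q[0][0]<x1 and y0<q[0][1]<y1: print("  ",cv2.contourArea(k),cv2.approxPolyDP(k,2.5,True)[:,0].tolist(),cv2.boxPoints(q).round(1).tolist())
E
python3 fin.py; python3 edge.py f1
```

```text
t: 21.82
position: [557.1, -337.1, 202.7]
orientation: [-0.0, 0.999, -0.051, -0.0]
wrist_force: [-0.4, 0.9, -0.2]
gripper_width: 25.0
grasp_force: 40.3
[ 557.05370839 -337.06151964  202.73791981]
[ 557.1 -337.1  203. ] yaw -0.101 [-0. -0. -1.]
top pred front/rear corners [[349.8, 217.1], [365.3, 217.2], [365.2, 274.6], [349.6, 274.6]]
scene pred front/rear corners [[297.1, 158.2], [305.2, 149.4], [352.1, 176.9], [344.7, 186.3]]
   2272.0 [[362, 146], [350, 166], [351, 176], [343, 174], [342, 190], [339, 191], [338, 185], [338, 194], [328, 189], [327, 181], [320, 179], [354, 221], [357, 220], [354, 215], [362, 210], [370, 209], [372, 213], [381, 206], [394, 203], [371, 171], [380, 163], [380, 157]] [[318.20001220703125, 180.39999389648438], [367.79998779296875, 141.5], [407.70001220703125, 192.1999969482422], [358.1000061035156, 231.1999969482422]]
f1 front rows [126, 118, 118, 125] rear rows [369, 369, 369] front cols@130 [267, 361]
```

```bash
python3 - <<'E'
from h import *
for n,f,b in(("top",(357.5,217.1),(357.4,274.6)),("scene",(301.1,153.8),(348.4,181.6))):
    g=cv2.imread(f"pics/F_{n}.png").astype(np.float32).mean(2);f=np.array(f);b=np.array(b);L=np.linalg.norm(b-f);d=(b-f)/L
    s=np.arange(-15,L+15,1.);q=np.float32([f+d*x for x in s]);v=cv2.remap(g,q[:,0].copy(),q[:,1].copy(),1).ravel();print(n,"L",L.round(),"along from -15:",v.astype(int).tolist())
    nrm=np.array([-d[1],d[0]])
    for fr in(.15,.4):
        c=f+d*L*fr;q=np.float32([c+nrm*x for x in range(-16,17)]);v=cv2.remap(g,q[:,0].copy(),q[:,1].copy(),1).ravel();print("  across",fr,v.astype(int).tolist())
E
```

```text
top L 58.0 along from -15: [125, 128, 128, 126, 123, 121, 118, 114, 111, 108, 105, 101, 101, 97, 96, 94, 94, 93, 92, 90, 88, 89, 87, 88, 89, 85, 86, 83, 83, 82, 81, 80, 78, 77, 78, 76, 74, 73, 70, 69, 66, 64, 60, 58, 62, 74, 92, 98, 102, 104, 103, 91, 68, 57, 55, 54, 56, 54, 56, 64, 73, 76, 79, 90, 84, 64, 48, 46, 44, 44, 42, 42, 43, 45, 47, 49, 50, 53, 51, 50, 49, 51, 51, 52, 51, 51, 51, 50]
  across 0.15 [96, 94, 93, 92, 92, 93, 93, 92, 90, 89, 88, 89, 89, 88, 88, 88, 89, 88, 85, 83, 83, 83, 84, 84, 85, 84, 83, 81, 81, 80, 79, 79, 77]
  across 0.4 [85, 83, 83, 84, 81, 79, 78, 78, 78, 78, 76, 74, 76, 74, 71, 70, 70, 69, 68, 67, 66, 63, 61, 61, 61, 59, 56, 54, 50, 47, 46, 48, 55]
scene L 55.0 along from -15: [115, 115, 114, 117, 68, 102, 167, 171, 177, 181, 183, 185, 187, 188, 188, 190, 228, 247, 248, 247, 247, 247, 248, 249, 240, 245, 244, 246, 243, 249, 239, 120, 71, 70, 67, 83, 132, 146, 138, 138, 136, 97, 63, 60, 62, 62, 42, 46, 34, 29, 29, 29, 30, 29, 36, 43, 41, 45, 45, 35, 37, 39, 75, 125, 150, 139, 146, 220, 242, 229, 168, 166, 166, 168, 166, 167, 168, 168, 168, 168, 167, 167, 167, 162, 162]
  across 0.15 [157, 157, 155, 159, 160, 162, 166, 168, 171, 175, 167, 210, 239, 233, 221, 217, 246, 244, 227, 210, 200, 240, 231, 216, 215, 179, 178, 139, 76, 35, 39, 40, 37]
  across 0.4 [155, 154, 155, 155, 155, 155, 154, 155, 156, 154, 156, 152, 143, 126, 126, 150, 146, 119, 104, 72, 41, 26, 26, 124, 220, 79, 35, 38, 39, 39, 39, 38, 39]
```

The scene view puts the nose within a pixel of where the held pose predicts, both along and across the cassette. It is still and in place, so I'll hand in.

```bash
python3 steer.py '[[0,0,-1,0],[0,0,0,0],[0,0,0,0],[0,0,0,0],[0,0,0,0]]'; python3 -c "
from plant import r
print(r.close_job())"
```

```text
t: 22.6
position: [557.1, -337.0, 204.3]
orientation: [-0.0, 0.999, -0.05, -0.0]
wrist_force: [-0.0, -0.5, 0.0]
gripper_width: 25.1
grasp_force: 40.3
the job is handed in; nothing more can be done
None
```

The job is handed in at 22.6 s, with no verdict returned: the large cassette was held against the reader's stop for over 2 s, and is now held still, label toward the lens at about 12 cm. Its tilt match is good to a few hundredths of a radian, set by resting its nose at about 5 N on the reader's top edge.

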